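# Make up two microscopy kits in divided trays

## Robot

A 6-joint arm with a two-finger parallel gripper is mounted at the origin on a cart in front of the work surface, level with it; the furniture and walls round the work are solid. World frame = base frame: x ahead of the robot, y to its left, z up, the work surface at z = 0. Lengths are in mm, angles in rad, forces in N, time in s.
With the tool pointing down it reaches from about 300 to 775 mm from the base axis. Payload 14.6 kg.
Tool frame: the origin (TCP) lies between the finger pads; the fingertips stand ahead of it and the grasp point (between the pads) lies 11 mm behind it (manip.finger_overhang is the z of the fingertips in the tool frame, in mm); z points along the fingers, y is the line along which they close (so a half turn about z gives the same grasp; the last joint's range is limited). The gripper opens to 94 mm and grips with 3 to 60 N. Pads are 16 mm wide; open, the fingers measure 119 mm over their backs; the gripper's body (75 mm by 177 mm) begins 78 mm behind the grasp point.
Start: joints at [-1.364, 0.3, 1.521, -0, 1.321, -0.067], TCP at [148.709, -529.504, 213.446] pointing down, gripper open.
Joint ranges: [-3.03, 3.03], [-0.79, 2.21], [0.23, 2.52], [-1.04, 4.18], [0, 3.07], [-2.55, 2.55]. Speed limits (rad/s): [2.22, 2.22, 2.57, 3.14, 3.14, 3.14].

## Interface

Orientations are given as [roll, pitch, yaw] about the fixed x, y, z axes, in that order (R = Rz(yaw) Ry(pitch) Rx(roll)).
In Python, from cell import manip gives the robot as it stands.
- The arm moves only by the tool jog_arm, never from a script. Its argument "series" is a list of rows, each a list of 7 numbers: the shift along the world's x, y, z as a fraction of full scale, then the turn, a rotation vector about the world's x, y, z as a fraction of full scale, then the closure, from 0 (fully open) to 1 (shut). In form: [[dx, dy, dz, wx, wy, wz, fingers], ...]. A call has 1 to 8 rows; each row is the pose to reach, as a shift and turn from the pose commanded when the call began; what a row does not reach only later rows make up. Full scale, the value 1, is 120 mm for a shift and 90 degrees for a turn. A row lasts 1/12 s, in which the tool goes at most 41.7 mm and 7.16 degrees, less where a joint would pass 70% of its speed; a pose out of reach is approached as far as the arm can. A call with a number of a shift or a turn outside -1 to 1 is refused whole. A call with a gripper value outside its range is refused whole. The fingers move at their own pace and stop on an object; "grip_force" is the grip in N (left out, the last holds). Time passes only in rows, so rows that repeat a pose let the fingers close. It gives the time, the measured TCP pose, the force, the opening and the grip force at its end, in the units of the state.
- manip.read_state(): the state, without advancing time (a new reading comes with each control period).
- manip.camera(name): name is "scene" or "top" or "wrist"; returns a dict with "frame" (384x512x3 uint8, red, green, blue), "vfov" (degrees; the focal length in pixels is half the picture's height over the tangent of half this angle, whatever the lens; pixels are square), "cx", "cy" (the principal point, pixels), "R" (3x3) and "t" (3): a world point X has camera coordinates R X + t; the wrist camera has in their place "hand_eye" (4x4, takes a point from camera to tool coordinates, whose origin is the TCP and whose axes are the flange's). Camera axes: x right, y down, z forward; pixel columns grow to the right and rows downward; lengths in mm; the calibration is good to about 2 mm. A picture is of the moment at which its call begins: read the wrist's pose just before it. There is no depth.
- manip.sign_off(): hands the job in; it is judged then, once.
The state is a dict: "clock": time; "joints": joint angles; "qd": joint speeds; "effort": joint torques, N m; "eef_pos": TCP position; "eef_rot": TCP orientation; "wrist_force": force on the tool from outside, world axes, zero at the start; "moment": the same for the moment, N m; "finger_gap": finger opening in mm; "finger_force": force on a finger pad.
Only numpy, scipy, OpenCV 4.12 (cv2) and the standard library are available. Lean on these libraries where they do the work, as an engineer would, in place of code of your own. Each camera call takes 0.05 s, during which the arm holds its last target. There are 200 camera calls.

## Task

Make up two microscopy kits from the stock on the worktop, one thing standing flat in each tray compartment. The long tray gets the brown bottle in its widest compartment, the taller blue-capped white bottle in the middle one and one coverslip box in its narrow one; the short tray gets the small dropper bottle in its wider compartment and the other coverslip box in its narrow one. Keep the bottles upright, set them down without dropping them, and let go of everything.

Things in the scene. Friction and masses are not known exactly. Their poses are not given: they have to be found in the camera images.
- brown_bottle: Brown glass-like bottle with a black screw cap: round body 60 mm across up to about 80 mm, cap 40 mm across, 98 mm high in all, about 170 g. Origin: centre of the underside, z up.
- tall_bottle: White bottle with a blue screw cap: round body 52 mm across up to about 94 mm (shoulder narrows above 75 mm), cap 36 mm across, 112 mm high in all, about 140 g. Origin: centre of the underside, z up. (Another white bottle, smaller and with a red cap, stands behind the stock and is not part of the job.)
- dropper_bottle: Small brown bottle with a black dropper top: round body 29 mm across up to 34 mm, collar 22 mm across from 34 to 52 mm, thin rubber bulb 12 mm across up to 78 mm, about 45 g. Origin: centre of the underside, z up.
- coverslips_a: Small square blue box with a clear lid full of coverslips, 30 x 30 x 16 mm, about 20 g. Origin: centre of the underside, z up, sides along x and y. There are two alike; either may go to either tray.
- coverslips_b: Small square blue box with a clear lid full of coverslips, 30 x 30 x 16 mm, about 20 g. Origin: centre of the underside, z up, sides along x and y. There are two alike; either may go to either tray.
- long_tray: Grey plastic tray with three compartments in a row, 92 x 236 x 10 mm. Fixed. Walls and dividers 4 mm thick, 10 mm high; floor 3 mm thick; compartments 84 mm deep along x. Origin: centre of the underside; y along the tray, z up. Along y: narrow, 56 mm wide, centre at y = -86 mm; middle, 76 mm wide, centre at y = -16 mm; widest, 88 mm wide, centre at y = +70 mm.
- short_tray: Grey plastic tray with two compartments in a row, 92 x 144 x 10 mm. Fixed. Walls and dividers 4 mm thick, 10 mm high; floor 3 mm thick; compartments 84 mm deep along x. Origin: centre of the underside; y along the tray, z up. Along y: narrow, 56 mm wide, centre at y = -40 mm; wider, 76 mm wide, centre at y = +30 mm.
Things that resemble listed ones, but are neither listed nor needed, are in the scene too. Leave any orange look-alike of the coverslips_b alone.

How it is judged:
By the outcome, as a careful person would: the job done as asked, in the order asked, and still so for the second after the job is handed in, with the robot touching nothing.
It also fails if it takes over 120 s, if anything falls off the work surface, if the arm or the gripper's body presses on something with over 40 N, if the wrist force passes 120 N, or if a joint passes its speed limit or range.

## Working session

There is one attempt and no reset: what is moved stays moved. The work goes in short steps, Python scripts to look and compute and a tool call to move; the robot and the scene stay as the last step left them, time stands still between calls to the robot, and variables do not carry over. Pictures are saved under pics/ and viewed, at most 14 in all, crops included, and the job is handed in when it is done.

Besides the shell and the picture viewer there is one more tool, called in YAML: its name, and indented under it one key for each argument. jog_arm: Moves the arm, as the interface text tells. Its arguments: {"type":"object","properties":{"series":{"type":"array"},"grip_force":{"type":"number"}},"required":["series"]}

```bash
mkdir -p pics; ls; python3 - <<'E'
from cell import manip
import cv2,numpy as np
print(manip.read_state(), manip.finger_overhang)
for n in ("scene","top"):
    c=manip.camera(n); cv2.imwrite(f"pics/{n}0.png",cv2.resize(c["frame"][:,:,::-1],(800,600),interpolation=cv2.INTER_CUBIC))
    np.save(f"pics/{n}0.npy",c,allow_pickle=True)
    print({k:v for k,v in c.items() if k!="frame"})
E
```

```text
pics
{'clock': 0.0, 'joints': array([-1.36361864e+00,  3.00489095e-01,  1.52158495e+00,  1.07715107e-05,
        1.32068001e+00, -6.66213757e-02]), 'qd': array([ 7.98682995e-04, -2.44353808e-04, -1.68963941e-05, -1.50073706e-03,
        1.35041882e-03, -6.80116163e-04]), 'effort': array([ 2.09282807e-04, -5.31808734e+01, -3.52735376e+01,  7.07540126e-02,
        2.43670604e-02, -1.27353223e-04]), 'eef_pos': array([ 148.65192253, -529.27063203,  212.87481217]), 'eef_rot': array([-3.14043452e+00, -8.77271417e-05,  2.73796337e-01]), 'wrist_force': array([ 0.22249514, -0.31876552, -0.14224562]), 'moment': array([-0.00520808,  0.00521303, -0.00615726]), 'finger_force': 0.0, 'finger_gap': 94.08742337028575} 8.0
{'vfov': 56.52249180912417, 'cx': 257.2583040937172, 'cy': 193.5075054031959, 'R': array([[-0.8944875 , -0.44698957, -0.00961442],
       [-0.33424293,  0.68283896, -0.64962499],
       [ 0.29694069, -0.57786788, -0.76019402]]), 't': array([466.93365635, 223.65671978, 821.52729106])}
{'vfov': 52.48905373627231, 'cx': 255.3069414571019, 'cy': 191.40949378179602, 'R': array([[ 0.02867026, -0.99957972,  0.00428928],
       [-0.99399537, -0.02896288, -0.10551942],
       [ 0.1055993 , -0.00123826, -0.99440799]]), 't': array([-69.77272612, 529.08604017, 917.86044092])}
```

View pics/scene0.png

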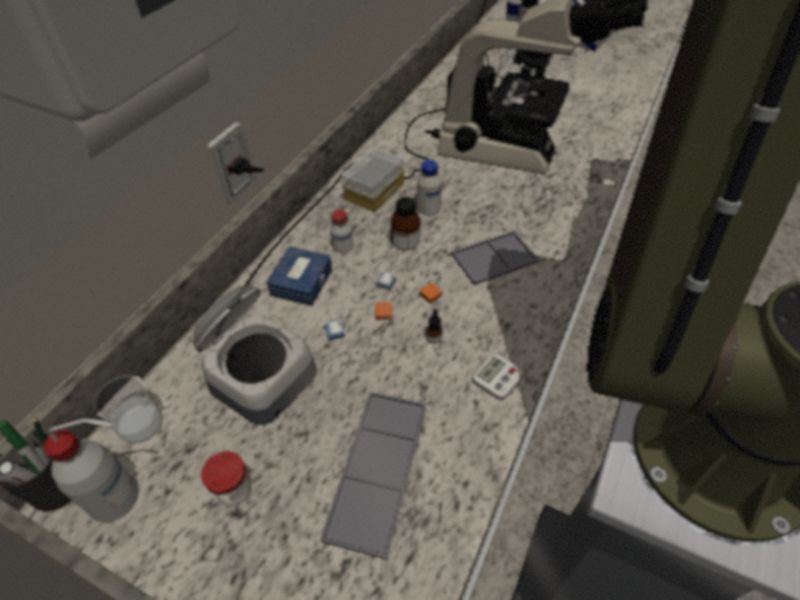

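View pics/top0.png

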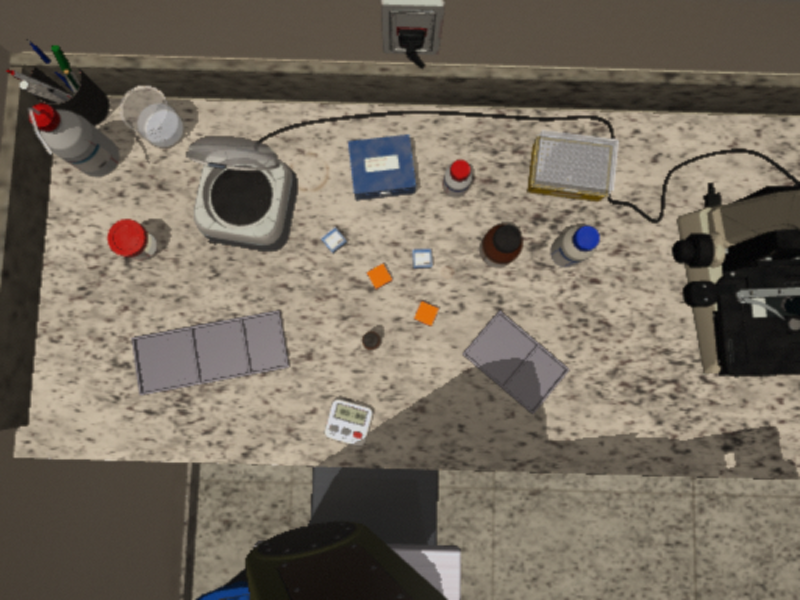

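Candidates (top view, 800x600 px):
- **Brown bottle:** (502,244). The small dropper at (372,340) could be mistaken for it by colour.
- **Tall blue-cap bottle:** (585,240). The red-cap bottle at (459,175) and the big red-cap wash bottle at (60,130) are decoys.
- **Blue coverslip boxes:** (334,239) and (422,258). The orange boxes at (379,275) and (426,313) and the blue case at (382,166) are decoys.
- **Trays:** long at (210,352), short at (515,360).

I'll measure these and check them in a crop.

```bash
cat > h.py <<'E'
import cv2,numpy as np
from cell import manip
def load(n): return np.load(f"pics/{n}0.npy",allow_pickle=True).item()
def K(c):
    f=c["frame"].shape[0]/2/np.tan(np.radians(c["vfov"])/2)
    return np.array([[f,0,c["cx"]],[0,f,c["cy"]],[0,0,1]])
def ray(c,uv):
    d=c["R"].T@np.linalg.solve(K(c),[uv[0],uv[1],1]); return -c["R"].T@c["t"],d
def plane(c,uv,z):
    o,d=ray(c,uv); return (o+d*(z-o[2])/d[2])[:2]
def proj(c,X):
    p=K(c)@(c["R"]@np.asarray(X,float)+c["t"]); return p[:2]/p[2]
def blobs(c,lo,hi,roi,amin=15):
    """HSV blobs in roi x0,y0,x1,y1 (native px)"""
    h=cv2.cvtColor(c["frame"],cv2.COLOR_RGB2HSV); m=cv2.inRange(h,lo,hi)
    k=np.zeros_like(m); x0,y0,x1,y1=roi; k[y0:y1,x0:x1]=1
    cs,_=cv2.findContours(m*k,cv2.RETR_EXTERNAL,cv2.CHAIN_APPROX_NONE)
    return [q for q in cs if cv2.contourArea(q)>amin]
E
python3 - <<'E'
from h import *
t=load("top"); s=load("scene"); S=.64
hsv=cv2.cvtColor(t["frame"],cv2.COLOR_RGB2HSV)
for n,(u,v) in dict(tray=(220,350),tray2=(500,345),boxa=(334,239),boxaedge=(325,238),cap=(586,238),bcap=(507,238),brown=(490,255),drop=(371,341),bg=(300,300)).items():
    print(n,hsv[int(v*S),int(u*S)])
c=t["frame"][:,:,::-1]
a=cv2.resize(c[135:235,190:390],(800,400),interpolation=cv2.INTER_CUBIC)
cv2.imwrite("pics/crop1.png",a)
E
```

```text
tray [169  15 133]
tray2 [173  15 133]
boxa [ 25  14 212]
boxaedge [106  50 178]
cap [114 190 154]
bcap [13 51 35]
brown [  9 172  55]
drop [14 55 51]
bg [ 17  49 186]
```

View pics/crop1.png

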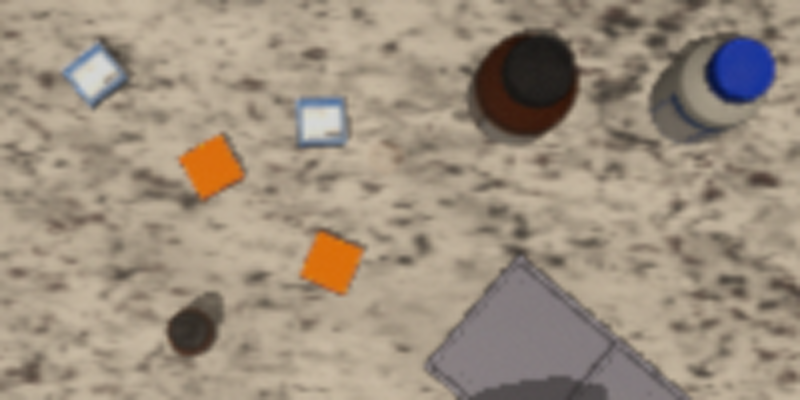

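The crop (4x, offset 190,135) confirms the choices: blue boxes at (95,74) and (322,122), brown bottle cap (538,68), blue cap (741,70), dropper (192,332). The orange boxes at (211,167) and (332,262) are not needed.

```bash
python3 - <<'E'
from h import *
t=load("top"); s=load("scene")
def rect(c,cs,z):
    p=np.vstack([q.reshape(-1,2) for q in cs]); w=np.float32([plane(c,x,z) for x in p])
    (cx,cy),(a,b),ang=cv2.minAreaRect(w); print("  rect",round(cx,1),round(cy,1),round(a,1),round(b,1),"ang",round(ang,1))
def top(c,cs,z,name):
    q=max(cs,key=cv2.contourArea); (u,v),r=cv2.minEnclosingCircle(q); print(name,(round(u,1),round(v,1)),round(r,1),plane(c,(u,v),z).round(1)); return u,v
print("boxes");
for roi in [(202,142,226,166),(262,155,280,175)]:
    rect(t,blobs(t,(95,30,80),(125,255,255),roi,2),14)
u=top(t,blobs(t,(105,120,60),(125,255,255),(360,140,390,165)),112,"blue top")
u=top(t,blobs(t,(0,0,0),(180,110,62),(312,142,336,164)),98,"brown cap")
u=top(t,blobs(t,(0,0,0),(180,255,90),(228,208,248,228)),34,"dropper")
print("trays")
for roi in [(80,190,190,256),(290,190,370,268)]:
    h=cv2.cvtColor(t["frame"],cv2.COLOR_RGB2HSV); m=cv2.inRange(h,(130,4,30),(180,40,200)); k=np.zeros_like(m); k[roi[1]:roi[3],roi[0]:roi[2]]=1
    m=cv2.morphologyEx(cv2.morphologyEx(m*k,cv2.MORPH_OPEN,np.ones((3,3))),cv2.MORPH_CLOSE,np.ones((7,7)))
    cs,_=cv2.findContours(m,cv2.RETR_EXTERNAL,cv2.CHAIN_APPROX_NONE); q=max(cs,key=cv2.contourArea); rect(t,[q],10)
    print(cv2.boxPoints(cv2.minAreaRect(q)).round(0).tolist())
# scene view
for n,z,a in [("blue",112,((105,120,60),(125,255,255),(262,98,285,115))),("brown",98,((0,0,0),(180,255,60),(250,125,268,137)))]:
    top(s,blobs(s,*a,5),z,"scene "+n)
c=manip.camera("wrist"); print(c["hand_eye"],c["vfov"])
E
```

```text
boxes
  rect 624.9 52.8 28.8 28.4 ang 41.1
  rect 609.9 -87.4 8.4 28.0 ang 6.9
blue top (374.5, 151.9) 8.1 [ 618.8 -318.6]
brown cap (323.9, 152.1) 9.1 [ 617.8 -207.9]
dropper (237.9, 217.4) 6.1 [466.4 -14.6]
trays
  rect 441.6 239.8 89.6 232.3 ang 12.4
[[83.0, 216.0], [178.0, 198.0], [184.0, 234.0], [90.0, 252.0]]
  rect 441.3 -239.9 140.2 88.2 ang 50.9
[[296.0, 226.0], [319.0, 199.0], [364.0, 235.0], [341.0, 263.0]]
scene blue (274.3, 106.7) 4.4 [ 617.1 -310. ]
scene brown (259.0, 131.5) 8.3 [ 614.7 -199. ]
[[ 6.15966866e-04 -9.68388547e-01 -2.49445871e-01  7.25584072e+01]
 [ 9.99999702e-01  4.80418343e-04  6.04279645e-04  1.03092554e+00]
 [-4.65339115e-04 -2.49446169e-01  9.68388554e-01 -1.72422856e+02]
 [ 0.00000000e+00  0.00000000e+00  0.00000000e+00  1.00000000e+00]] 64.82372272244446
```

jog_arm:
  series:
    - [0.98,0.67,0,0,0,0.48,0]
    - [0.98,0.67,0,0,0,0.48,0]
    - [0.98,0.67,0,0,0,0.48,0]
    - [0.98,0.67,0,0,0,0.48,0]
    - [0.98,0.67,0,0,0,0.48,0]
    - [0.98,0.67,0,0,0,0.48,0]
    - [0.98,0.67,0,0,0,0.48,0]
  grip_force: 15

```text
clock: 0.73
eef_pos: [266.6, -448.8, 213.3]
eef_rot: [-3.141, -0.0, 1.035]
wrist_force: [0.4, -0.3, -0.0]
finger_gap: 94.2
finger_force: 0.0
```

jog_arm:
  series:
    - [0.98,0.67,0,0,0,0.48,0]
    - [0.98,0.67,0,0,0,0.48,0]
    - [0.98,0.67,0,0,0,0.48,0]
    - [0.98,0.67,0,0,0,0.48,0]
    - [0.98,0.67,0,0,0,0.48,0]
    - [0.98,0.67,0,0,0,0.48,0]
    - [0.98,0.67,0,0,0,0.48,0]

```text
clock: 1.32
eef_pos: [384.0, -368.6, 213.2]
eef_rot: [-3.141, -0.0, 1.784]
wrist_force: [1.1, 0.2, -0.1]
finger_gap: 93.9
finger_force: 0.0
```

jog_arm:
  series:
    - [0.98,0.67,0,0,0,0,0]
    - [0.98,0.67,0,0,0,0,0]
    - [0.98,0.67,0,0,0,0,0]
    - [0.98,0.67,0,0,0,0,0]
    - [0.98,0.67,0,0,0,0,0]

```text
clock: 1.73
eef_pos: [503.6, -286.3, 212.9]
eef_rot: [3.142, -0.001, 1.777]
wrist_force: [-1.4, 0.7, 0.0]
finger_gap: 94.1
finger_force: 0.0
```

jog_arm:
  series:
    - [0.98,0.67,0,0,0,0,0]
    - [0.98,0.67,0,0,0,0,0]
    - [0.98,0.67,0,0,0,0,0]
    - [0.98,0.67,0,0,0,0,0]
    - [0.98,0.67,0,0,0,0,0]
    - [0.98,0.67,0,0,0,0,0]
    - [0.98,0.67,0,0,0,0,0]

```text
clock: 2.32
eef_pos: [618.1, -209.2, 213.4]
eef_rot: [-3.141, -0.0, 1.778]
wrist_force: [-0.0, 0.1, -0.6]
finger_gap: 93.8
finger_force: 0.0
```

```bash
cat >> h.py <<'E'
from scipy.spatial.transform import Rotation as Ro
def wrist(name):
    st=manip.read_state(); c=manip.camera("wrist")
    T=np.eye(4); T[:3,:3]=Ro.from_euler("xyz",st["eef_rot"]).as_matrix(); T[:3,3]=st["eef_pos"]
    M=np.linalg.inv(T@c["hand_eye"]); c["R"]=M[:3,:3]; c["t"]=M[:3,3]
    cv2.imwrite(f"pics/{name}.png",c["frame"][:,:,::-1]); np.save(f"pics/{name}0.npy",c,allow_pickle=True)
    return c
E
python3 - <<'E'
from h import *
c=wrist("w1")
for X in [(617.8,-207.9,98),(618.8,-318.6,112)]: print(proj(c,X).round(0))
E
```

```text
[255. 190.]
[234. 296.]
```

View pics/w1.png

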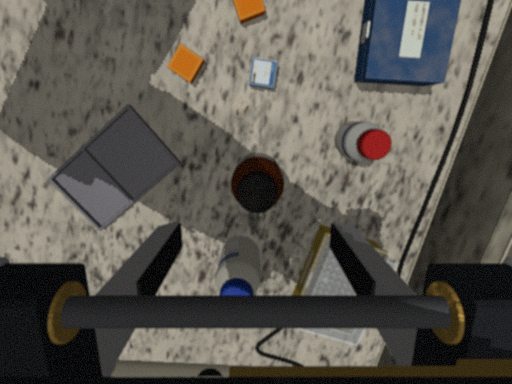

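Wrist view: brown cap at (258,191), blue cap about (236,288) and partly hidden by the gripper bar, blue box (263,73), and the short tray fully visible around (116,166). All match the predictions within a few px.

```bash
python3 - <<'E'
from h import *
c=load("w1")
g=c["frame"]
h=cv2.cvtColor(g,cv2.COLOR_RGB2HSV)
q=max(blobs(c,(0,0,0),(180,255,38),(228,160,290,218)),key=cv2.contourArea); (u,v),r=cv2.minEnclosingCircle(q); print("cap",u,v,r,plane(c,(u,v),98))
q=max(blobs(c,(95,40,60),(125,255,255),(240,50,285,95)),key=cv2.contourArea)
w=np.float32([plane(c,x,14) for x in q.reshape(-1,2)]); print("box",cv2.minAreaRect(w))
# short tray corners: hand-read near, at z=10
P=np.float32([plane(c,x,10) for x in [(128,107),(180,160),(103,226),(53,180)]]); print(P.round(1),cv2.minAreaRect(P))
D=np.float32([plane(c,x,10) for x in [(84,151),(133,201)]]);print("div",D)
E
```

```text
cap 255.2382354736328 185.01441955566406 27.423067092895508 [ 616.79534484 -202.57278946]
box ((602.0472412109375, -90.43700408935547), (29.279691696166992, 29.75406837463379), 3.5963659286499023)
[[ 452.8 -159.9]
 [ 522.7 -210.1]
 [ 436.  -317.5]
 [ 369.  -268.3]] ((445.8451843261719, -239.16989135742188), (140.045166015625, 85.91614532470703), 52.288795471191406)
div [[ 404.98325 -223.36575]
 [ 471.01236 -275.1262 ]]
```

jog_arm:
  series:
    - [0,0,-0.725,0,0,0,0]
    - [0,0,-0.725,0,0,0,0]
    - [0,0,-0.725,0,0,0,0]
    - [0,0,-0.725,0,0,0,0]
  grip_force: 20

```text
clock: 2.7
eef_pos: [617.7, -208.5, 125.3]
eef_rot: [-3.138, -0.002, 1.78]
wrist_force: [-0.8, -0.5, 1.5]
finger_gap: 93.7
finger_force: 0.0
```

jog_arm:
  series:
    - [0,0,-0.725,0,0,0,0]
    - [0,0,-0.725,0,0,0,0]
    - [0,0,-0.725,0,0,0,0]
    - [0,0,-0.725,0,0,0,0]
    - [0,0,-0.725,0,0,0,0]

```text
clock: 3.12
eef_pos: [620.6, -208.8, 43.3]
eef_rot: [3.138, 0.002, 1.781]
wrist_force: [0.3, 1.0, 0.3]
finger_gap: 94.0
finger_force: 0.0
```

jog_arm:
  series:
    - [0,0,0,0,0,0,1]
    - [0,0,0,0,0,0,1]
    - [0,0,0,0,0,0,1]
    - [0,0,0,0,0,0,1]
    - [0,0,0,0,0,0,1]
    - [0,0,0,0,0,0,1]
    - [0,0,0,0,0,0,1]
    - [0,0,0,0,0,0,1]

```text
clock: 3.78
eef_pos: [619.2, -207.9, 39.8]
eef_rot: [3.141, 0.0, 1.782]
wrist_force: [-1.3, 0.8, 4.0]
finger_gap: 59.0
finger_force: 20.0
```

jog_arm:
  series:
    - [0,0,0.2,0,0,0,1]
    - [0,0,0.5,0,0,0,1]
    - [0,0,0.75,0,0,0,1]
    - [0,0,1,0,0,0,1]
    - [0,0,1,0,0,0,1]
    - [0,0,1,0,0,0,1]

```text
clock: 4.28
eef_pos: [619.5, -208.0, 160.6]
eef_rot: [3.14, 0.001, 1.782]
wrist_force: [-0.2, 0.6, -2.1]
finger_gap: 59.0
finger_force: 20.0
```

jog_arm:
  series:
    - [-0.06,0.15,0,0,0,0,1]
    - [-0.16,0.43,0,0,0,0,1]
    - [-0.26,0.7,0,0,0,0,1]
    - [-0.36,0.97,0,0,0,0,1]

```text
clock: 4.62
eef_pos: [574.3, -90.3, 157.1]
eef_rot: [-3.138, -0.001, 1.781]
wrist_force: [0.9, 0.6, -0.8]
finger_gap: 59.0
finger_force: 20.0
```

jog_arm:
  series:
    - [-0.1,0.27,0,0,0,0,1]
    - [-0.2,0.54,0,0,0,0,1]
    - [-0.3,0.81,0,0,0,0,1]
    - [-0.36,0.97,0,0,0,0,1]

```text
clock: 4.95
eef_pos: [530.7, 27.5, 157.6]
eef_rot: [-3.139, -0.001, 1.783]
wrist_force: [1.0, 0.1, -0.8]
finger_gap: 59.1
finger_force: 20.0
```

jog_arm:
  series:
    - [-0.1,0.27,0,0,0,0,1]
    - [-0.2,0.54,0,0,0,0,1]
    - [-0.3,0.81,0,0,0,0,1]
    - [-0.36,0.97,0,0,0,0,1]

```text
clock: 5.28
eef_pos: [487.5, 143.6, 157.6]
eef_rot: [-3.139, -0.0, 1.783]
wrist_force: [0.3, -1.0, -1.4]
finger_gap: 59.2
finger_force: 20.0
```

jog_arm:
  series:
    - [-0.1,0.27,0,0,0,0,1]
    - [-0.2,0.54,0,0,0,0,1]
    - [-0.3,0.8,0,0,0,0,1]
    - [-0.4,1,0,0,0,0,1]

```text
clock: 5.62
eef_pos: [439.9, 262.9, 157.6]
eef_rot: [-3.139, 0.001, 1.782]
wrist_force: [0.2, -0.3, -2.0]
finger_gap: 59.1
finger_force: 20.0
```

jog_arm:
  series:
    - [-0.08,0.25,0,0,0,0,1]
    - [-0.12,0.39,0,0,0,0,1]
    - [-0.12,0.39,0,0,0,0,1]
    - [-0.12,0.39,0,0,0,0,1]
    - [-0.12,0.39,0,0,0,0,1]
    - [-0.12,0.39,0,0,0,0,1]

```text
clock: 6.12
eef_pos: [427.2, 307.1, 158.8]
eef_rot: [-3.141, 0.001, 1.781]
wrist_force: [0.7, -0.2, -1.6]
finger_gap: 59.0
finger_force: 20.0
```

```bash
python3 - <<'E'
from h import *
c=wrist("w2"); print(manip.read_state()["eef_pos"],manip.read_state()["finger_gap"])
t=manip.camera("top"); cv2.imwrite("pics/t2.png",cv2.resize(t["frame"][100:292,40:296,::-1],None,fx=2,fy=2)); np.save("pics/top20.npy",t,allow_pickle=True)
a=np.hstack([c["frame"],cv2.resize(t["frame"][100:292,40:424],(768,384))])[:,:,::-1]; cv2.imwrite("pics/v2.png",cv2.resize(a,(800,240)))
E
```

```text
[427.34771085 307.17053563 159.01499493] 59.01381624544237
```

View pics/w2.png

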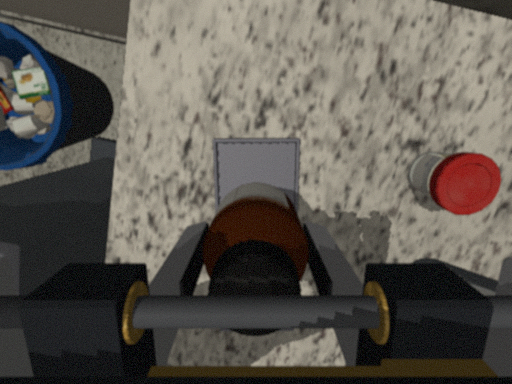

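Wrist view: the bottle is held. The widest end of the tray shows at cols 214–300, with its far edge at row 139, square to the gripper. I'll compare its corners with my estimate.

```bash
python3 - <<'E'
from h import *
c=load("w2")
a,b=[plane(c,x,10) for x in [(214,139),(300,139)]]
m=(a+b)/2; d=b-a; print(a,b,np.linalg.norm(d),np.degrees(np.arctan2(d[1],d[0])))
u=d/np.linalg.norm(d); n=np.array([-u[1],u[0]]); print("centre widest",m-48*n, "tray",m-118*n)
E
```

```text
[374.8997282  345.52977445] [462.98001994 364.34361657] 90.06718852705755 12.057120823576932
centre widest [428.96643798 307.99558329] tray [443.58851035 239.53979464]
```

jog_arm:
  series:
    - [0,0,-0.3,0,0,0,1]
    - [0,0,-0.6,0,0,0,1]
    - [0,0,-0.8,0,0,0,1]
    - [0,0,-0.92,0,0,0,1]
    - [0,0,-0.95,0,0,0,1]
    - [0,0,-0.965,0,0,0,1]
    - [0,0,-0.97,0,0,0,1]
    - [0,0,-0.97,0,0,0,1]

```text
clock: 6.88
eef_pos: [427.7, 308.3, 44.1]
eef_rot: [3.14, -0.001, 1.781]
wrist_force: [0.6, 0.8, -2.1]
finger_gap: 58.9
finger_force: 20.0
```

jog_arm:
  series:
    - [0,0,0,0,0,0,1]
    - [0,0,0,0,0,0,1]
    - [0,0,0,0,0,0,1]

```text
clock: 7.13
eef_pos: [427.3, 308.2, 43.6]
eef_rot: [3.141, -0.0, 1.782]
wrist_force: [0.2, 0.0, -0.9]
finger_gap: 59.2
finger_force: 20.0
```

jog_arm:
  series:
    - [0,0,-0.008,0,0,0,1]
    - [0,0,-0.008,0,0,0,1]
    - [0,0,-0.008,0,0,0,1]
    - [0,0,-0.008,0,0,0,1]

```text
clock: 7.47
eef_pos: [427.4, 308.3, 42.7]
eef_rot: [3.141, -0.0, 1.782]
wrist_force: [-1.6, -1.3, 5.9]
finger_gap: 58.6
finger_force: 20.0
```

jog_arm:
  series:
    - [0,0,0,0,0,0,0]
    - [0,0,0,0,0,0,0]
    - [0,0,0,0,0,0,0]
    - [0,0,0,0,0,0,0]
    - [0,0,0,0,0,0,0]
    - [0,0,0,0,0,0,0]
    - [0,0,0,0,0,0,0]
    - [0,0,0,0,0,0,0]

```text
clock: 8.13
eef_pos: [427.1, 308.1, 42.1]
eef_rot: [-3.142, 0.0, 1.782]
wrist_force: [-0.7, 0.1, -0.9]
finger_gap: 93.9
finger_force: 0.0
```

jog_arm:
  series:
    - [0,0,0.2,0,0,0,0]
    - [0,0,0.5,0,0,0,0]
    - [0,0,0.8,0,0,0,0]
    - [0,0,1,0,0,0,0]
    - [0,0,1,0,0,0,0]
    - [0,0,1,0,0,0,0]

```text
clock: 8.63
eef_pos: [427.4, 308.3, 163.0]
eef_rot: [3.139, -0.001, 1.782]
wrist_force: [-0.3, -0.1, -0.5]
finger_gap: 94.2
finger_force: 0.0
```

jog_arm:
  series:
    - [0.265,-0.87,0.07,0,0,0,0]
    - [0.265,-0.87,0.07,0,0,0,0]
    - [0.265,-0.87,0.07,0,0,0,0]

```text
clock: 8.88
eef_pos: [458.7, 201.2, 169.1]
eef_rot: [-3.139, 0.001, 1.782]
wrist_force: [0.7, 0.1, 0.1]
finger_gap: 93.8
finger_force: 0.0
```

jog_arm:
  series:
    - [0.265,-0.87,0.07,0,0,0,0]
    - [0.265,-0.87,0.07,0,0,0,0]
    - [0.265,-0.87,0.07,0,0,0,0]

```text
clock: 9.13
eef_pos: [490.7, 96.3, 177.6]
eef_rot: [-3.14, 0.0, 1.781]
wrist_force: [-0.2, -0.1, 0.0]
finger_gap: 94.2
finger_force: 0.0
```

jog_arm:
  series:
    - [0.265,-0.87,0.07,0,0,0,0]
    - [0.265,-0.87,0.07,0,0,0,0]
    - [0.265,-0.87,0.07,0,0,0,0]

```text
clock: 9.38
eef_pos: [522.5, -8.3, 186.0]
eef_rot: [-3.14, -0.0, 1.78]
wrist_force: [0.6, 0.3, 0.4]
finger_gap: 93.7
finger_force: 0.0
```

jog_arm:
  series:
    - [0.265,-0.87,0.07,0,0,0,0]
    - [0.265,-0.87,0.07,0,0,0,0]
    - [0.265,-0.87,0.07,0,0,0,0]

```text
clock: 9.63
eef_pos: [554.3, -112.7, 194.1]
eef_rot: [-3.14, -0.001, 1.78]
wrist_force: [-0.0, -0.5, -0.9]
finger_gap: 94.0
finger_force: 0.0
```

jog_arm:
  series:
    - [0.265,-0.87,0.07,0,0,0,0]
    - [0.265,-0.87,0.07,0,0,0,0]
    - [0.265,-0.87,0.07,0,0,0,0]

```text
clock: 9.88
eef_pos: [586.0, -217.2, 202.2]
eef_rot: [-3.14, -0.001, 1.78]
wrist_force: [-0.1, -0.5, 0.0]
finger_gap: 93.8
finger_force: 0.0
```

jog_arm:
  series:
    - [0.265,-0.87,0.07,0,0,0,0]
    - [0.265,-0.87,0.07,0,0,0,0]
    - [0.265,-0.87,0.07,0,0,0,0]
    - [0.265,-0.87,0.07,0,0,0,0]
    - [0.265,-0.87,0.07,0,0,0,0]
    - [0.265,-0.87,0.07,0,0,0,0]

```text
clock: 10.38
eef_pos: [617.6, -317.5, 210.8]
eef_rot: [-3.14, -0.002, 1.782]
wrist_force: [0.4, 1.0, 0.4]
finger_gap: 93.8
finger_force: 0.0
```

```bash
python3 - <<'E'
from h import *
c=wrist("w3"); st=manip.read_state(); print(st["eef_pos"],st["joints"])
q=max(blobs(c,(105,120,40),(128,255,255),(200,130,310,260)),key=cv2.contourArea); (u,v),r=cv2.minEnclosingCircle(q); print("cap",u,v,r,plane(c,(u,v),112),"pred",proj(c,(618.8,-318.6,112)))
t=manip.camera("top"); np.save("pics/top30.npy",t,allow_pickle=True)
cv2.imwrite("pics/t3.png",np.hstack([c["frame"][:,:,::-1][60:340,100:400],cv2.resize(t["frame"][180:280,70:200,::-1],(364,280))]))
E
```

```text
[ 617.77200815 -317.12727075  211.49998421] [-5.27056125e-01  6.39303814e-01  1.03629896e+00  1.66267100e-04
  1.46755774e+00 -7.38934519e-01]
cap 258.4917907714844 200.36065673828125 19.164487838745117 [ 621.33428747 -320.72250851] pred [256.31265699 197.65706506]
```

View pics/t3.png

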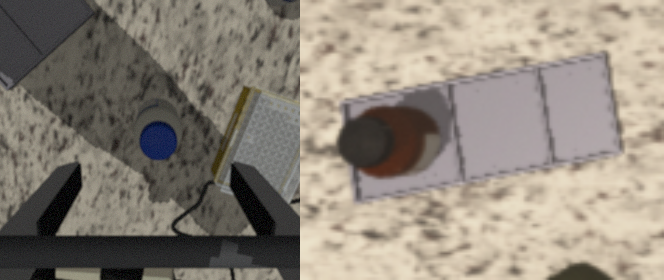

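Brown stands inside the widest compartment, its base well clear of the walls. The blue cap is at (158,140) in the crop, about 2 mm from prediction, and the yellow box at (232,140) clears the fingers.

jog_arm:
  series:
    - [0.017,-0.012,-0.714,0,0,0,0]
    - [0.017,-0.012,-0.714,0,0,0,0]
    - [0.017,-0.012,-0.714,0,0,0,0]
    - [0.017,-0.012,-0.714,0,0,0,0]

```text
clock: 10.82
eef_pos: [619.3, -318.5, 125.5]
eef_rot: [-3.139, -0.003, 1.783]
wrist_force: [0.5, 0.1, 0.8]
finger_gap: 94.1
finger_force: 0.0
```

jog_arm:
  series:
    - [0,0,-0.714,0,0,0,0]
    - [0,0,-0.714,0,0,0,0]
    - [0,0,-0.714,0,0,0,0]
    - [0,0,-0.714,0,0,0,0]
    - [0,0,-0.714,0,0,0,0]

```text
clock: 11.23
eef_pos: [621.5, -320.4, 45.3]
eef_rot: [3.138, 0.003, 1.782]
wrist_force: [0.3, -0.6, 0.1]
finger_gap: 93.9
finger_force: 0.0
```

jog_arm:
  series:
    - [0,0,0,0,0,0,1]
    - [0,0,0,0,0,0,1]
    - [0,0,0,0,0,0,1]
    - [0,0,0,0,0,0,1]
    - [0,0,0,0,0,0,1]
    - [0,0,0,0,0,0,1]
    - [0,0,0,0,0,0,1]
    - [0,0,0,0,0,0,1]

```text
clock: 11.9
eef_pos: [619.9, -319.8, 41.2]
eef_rot: [-3.142, -0.0, 1.782]
wrist_force: [-0.4, -0.1, 1.6]
finger_gap: 50.9
finger_force: 20.0
```

jog_arm:
  series:
    - [0,0,0.2,0,0,0,1]
    - [0,0,0.5,0,0,0,1]
    - [0,0,0.75,0,0,0,1]
    - [0,0,1,0,0,0,1]
    - [0,0,1,0,0,0,1]
    - [0,0,1,0,0,0,1]

```text
clock: 12.4
eef_pos: [620.3, -320.0, 162.5]
eef_rot: [3.14, 0.002, 1.782]
wrist_force: [-0.5, -0.6, -2.2]
finger_gap: 51.0
finger_force: 20.0
```

jog_arm:
  series:
    - [-0.05,0.16,0,0,0,0,1]
    - [-0.14,0.44,0,0,0,0,1]
    - [-0.22,0.7,0,0,0,0,1]
    - [-0.29,0.906,0,0,0,0,1]

```text
clock: 12.73
eef_pos: [583.6, -208.8, 158.7]
eef_rot: [-3.139, -0.002, 1.782]
wrist_force: [1.1, 0.4, -1.4]
finger_gap: 51.1
finger_force: 20.0
```

jog_arm:
  series:
    - [-0.08,0.25,0,0,0,0,1]
    - [-0.16,0.5,0,0,0,0,1]
    - [-0.24,0.75,0,0,0,0,1]
    - [-0.29,0.906,0,0,0,0,1]

```text
clock: 13.07
eef_pos: [548.6, -99.7, 159.2]
eef_rot: [-3.139, -0.002, 1.783]
wrist_force: [0.1, 0.2, -1.3]
finger_gap: 51.4
finger_force: 20.0
```

jog_arm:
  series:
    - [-0.08,0.25,0,0,0,0,1]
    - [-0.16,0.5,0,0,0,0,1]
    - [-0.24,0.75,0,0,0,0,1]
    - [-0.29,0.906,0,0,0,0,1]

```text
clock: 13.4
eef_pos: [513.7, 8.7, 159.3]
eef_rot: [-3.139, -0.001, 1.783]
wrist_force: [0.5, -0.3, -1.8]
finger_gap: 50.8
finger_force: 20.0
```

jog_arm:
  series:
    - [-0.08,0.25,0,0,0,0,1]
    - [-0.16,0.5,0,0,0,0,1]
    - [-0.24,0.75,0,0,0,0,1]
    - [-0.29,0.906,0,0,0,0,1]

```text
clock: 13.73
eef_pos: [478.9, 117.2, 159.4]
eef_rot: [-3.139, -0.0, 1.783]
wrist_force: [0.0, -0.8, -1.9]
finger_gap: 51.0
finger_force: 20.0
```

jog_arm:
  series:
    - [-0.08,0.25,0,0,0,0,1]
    - [-0.16,0.5,0,0,0,0,1]
    - [-0.24,0.75,0,0,0,0,1]
    - [-0.29,0.906,0,0,0,0,1]
    - [-0.29,0.906,0,0,0,0,1]
    - [-0.29,0.906,0,0,0,0,1]
    - [-0.29,0.906,0,0,0,0,1]

```text
clock: 14.32
eef_pos: [445.7, 223.2, 160.1]
eef_rot: [-3.14, 0.001, 1.782]
wrist_force: [-0.2, 0.4, -2.0]
finger_gap: 51.1
finger_force: 20.0
```

jog_arm:
  series:
    - [0,0,-0.3,0,0,0,1]
    - [0,0,-0.6,0,0,0,1]
    - [0,0,-0.8,0,0,0,1]
    - [0,0,-0.92,0,0,0,1]
    - [0,0,-0.95,0,0,0,1]
    - [0,0,-0.965,0,0,0,1]
    - [0,0,-0.97,0,0,0,1]
    - [0,0,-0.97,0,0,0,1]

```text
clock: 14.98
eef_pos: [446.6, 223.8, 45.6]
eef_rot: [3.14, -0.0, 1.781]
wrist_force: [0.5, -1.5, -0.9]
finger_gap: 50.7
finger_force: 20.0
```

jog_arm:
  series:
    - [0,0,-0.005,0,0,0,1]
    - [0,0,-0.01,0,0,0,1]
    - [0,0,-0.01,0,0,0,1]
    - [0,0,-0.01,0,0,0,1]
    - [0,0,-0.01,0,0,0,1]

```text
clock: 15.4
eef_pos: [446.3, 224.0, 44.1]
eef_rot: [3.14, -0.0, 1.782]
wrist_force: [-0.4, -0.1, 5.5]
finger_gap: 50.9
finger_force: 20.0
```

jog_arm:
  series:
    - [0,0,0,0,0,0,0]
    - [0,0,0,0,0,0,0]
    - [0,0,0,0,0,0,0]
    - [0,0,0,0,0,0,0]
    - [0,0,0,0,0,0,0]
    - [0,0,0,0,0,0,0]
    - [0,0,0,0,0,0,0]
    - [0,0,0,0,0,0,0]

```text
clock: 16.07
eef_pos: [445.9, 223.8, 43.5]
eef_rot: [-3.142, 0.0, 1.782]
wrist_force: [0.2, -0.1, -0.4]
finger_gap: 93.8
finger_force: 0.0
```

jog_arm:
  series:
    - [0,0,0.2,0,0,0,0]
    - [0,0,0.5,0,0,0,0]
    - [0,0,0.8,0,0,0,0]
    - [0,0,1,0,0,0,0]
    - [0,0,1,0,0,0,0]
    - [0,0,1,0,0,0,0]

```text
clock: 16.57
eef_pos: [446.3, 224.0, 164.4]
eef_rot: [3.139, -0.0, 1.782]
wrist_force: [0.4, 0.3, -0.9]
finger_gap: 94.1
finger_force: 0.0
```

jog_arm:
  series:
    - [0.5,-0.7,0.4,0,0,-0.34,0]
    - [0.5,-0.7,0.4,0,0,-0.34,0]
    - [0.5,-0.7,0.4,0,0,-0.34,0]
    - [0.5,-0.7,0.4,0,0,-0.34,0]
    - [0.5,-0.7,0.4,0,0,-0.34,0]

```text
clock: 16.98
eef_pos: [506.5, 138.5, 210.4]
eef_rot: [-3.14, 0.001, 1.238]
wrist_force: [0.1, -0.2, -1.0]
finger_gap: 93.8
finger_force: 0.0
```

jog_arm:
  series:
    - [0.99,-0.725,0,0,0,-0.34,0]
    - [0.99,-0.725,0,0,0,-0.34,0]
    - [0.99,-0.725,0,0,0,-0.34,0]
    - [0.99,-0.725,0,0,0,-0.34,0]
    - [0.99,-0.725,0,0,0,-0.34,0]
    - [0.99,-0.725,0,0,0,-0.34,0]
    - [0.99,-0.725,0,0,0,-0.34,0]
    - [0.99,-0.725,0,0,0,-0.34,0]

```text
clock: 17.65
eef_pos: [624.2, 53.4, 210.8]
eef_rot: [-3.141, 0.001, 0.716]
wrist_force: [-0.7, 0.1, 1.3]
finger_gap: 94.1
finger_force: 0.0
```

```bash
python3 - <<'E'
from h import *
c=wrist("w4"); st=manip.read_state(); print(st["eef_pos"],st["eef_rot"])
print("pred",proj(c,(624.9,52.8,14)))
for q in blobs(c,(95,40,60),(125,255,255),(200,100,320,330),40):
    w=np.float32([plane(c,x,14) for x in q.reshape(-1,2)]); print(q.mean(0),cv2.minAreaRect(w))
t=manip.camera("top"); np.save("pics/top40.npy",t,allow_pickle=True)
s=manip.camera("scene"); np.save("pics/scene40.npy",s,allow_pickle=True)
f=lambda a,w:cv2.resize(a[:,:,::-1],(w,288))
cv2.imwrite("pics/t4.png",np.hstack([f(c["frame"],384),f(s["frame"][200:384,190:420],360)]))
E
```

```text
[624.27479061  53.44335983 211.2162913 ] [-3.14122005e+00  3.88214214e-04  7.15837382e-01]
pred [255.27107878 176.47438251]
[[315.20689655 253.24137931]] ((599.0496826171875, -75.57324981689453), (22.021936416625977, 5.41552209854126), 5.34291410446167)
[[256.55084746 171.61864407]] ((628.9732666015625, 53.615352630615234), (28.902599334716797, 29.788578033447266), 41.049591064453125)
```

View pics/t4.png

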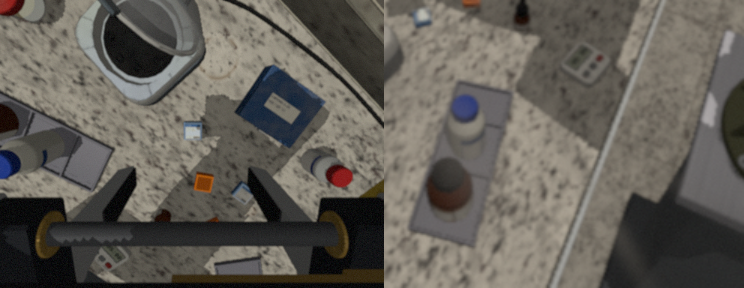

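```bash
python3 - <<'E'
from h import *
c=load("w4"); t=load("top")
for z in (0,40,60,80,100): print(z, plane(c,(150/.75,105/.75),z).round(0), plane(t,(279*.64,246*.64),z).round(0))
a=cv2.resize(c["frame"][0:200,80:330,::-1],(750,600),interpolation=cv2.INTER_CUBIC); b=t["frame"][80:170,110:240,::-1]
cv2.imwrite("pics/t5.png",np.hstack([cv2.resize(a,(400,320)),cv2.resize(b,(400,320))]))
E
```

```text
0 [612. 134.] [614. 142.]
40 [619. 130.] [607. 133.]
60 [623. 128.] [603. 129.]
80 [626. 127.] [599. 125.]
100 [630. 125.] [595. 121.]
```

View pics/t5.png

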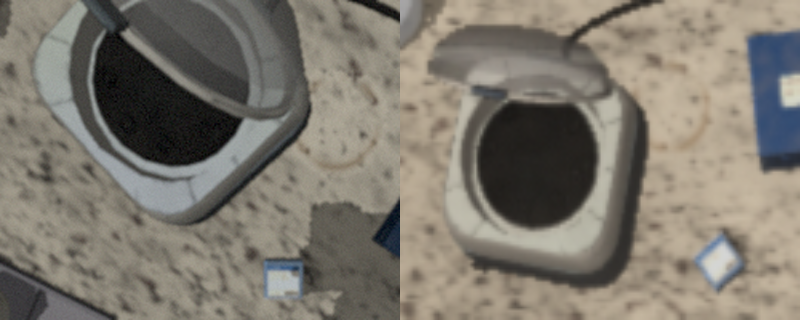

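The box sits at (284,280) in the left crop. The analyzer's nearest base corner is about (175,218) and low, so the gripper path is clear. Descending.

jog_arm:
  series:
    - [0.02,0,-0.9,0,0,0,0.3]
    - [0.02,0,-0.9,0,0,0,0.3]
    - [0.02,0,-0.9,0,0,0,0.3]
    - [0.02,0,-0.9,0,0,0,0.3]
  grip_force: 12

```text
clock: 18.13
eef_pos: [624.4, 53.1, 98.0]
eef_rot: [-3.136, 0.007, 0.715]
wrist_force: [-0.6, 0.2, -0.9]
finger_gap: 71.0
finger_force: 0.0
```

jog_arm:
  series:
    - [0,0,-0.3,0,0,0,0.3]
    - [0,0,-0.55,0,0,0,0.3]
    - [0,0,-0.7,0,0,0,0.3]
    - [0,0,-0.77,0,0,0,0.3]
    - [0,0,-0.77,0,0,0,0.3]
    - [0,0,-0.77,0,0,0,0.3]
    - [0,0,-0.77,0,0,0,0.3]

```text
clock: 18.72
eef_pos: [628.3, 53.0, 13.5]
eef_rot: [3.14, -0.002, 0.714]
wrist_force: [-0.2, 0.5, 0.9]
finger_gap: 65.7
finger_force: 0.0
```

jog_arm:
  series:
    - [0,0,0,0,0,0,1]
    - [0,0,0,0,0,0,1]
    - [0,0,0,0,0,0,1]
    - [0,0,0,0,0,0,1]
    - [0,0,0,0,0,0,1]
    - [0,0,0,0,0,0,1]
    - [0,0,0,0,0,0,1]
    - [0,0,0,0,0,0,1]

```text
clock: 19.38
eef_pos: [627.2, 52.8, 11.2]
eef_rot: [-3.142, 0.0, 0.714]
wrist_force: [-1.4, 0.9, 1.6]
finger_gap: 30.5
finger_force: 12.0
```

jog_arm:
  series:
    - [0,0,0.2,0,0,0,1]
    - [0,0,0.5,0,0,0,1]
    - [0,0,0.8,0,0,0,1]
    - [0,0,1,0,0,0,1]
    - [0,0,1,0,0,0,1]
    - [0,0,1,0,0,0,1]

```text
clock: 19.88
eef_pos: [627.6, 52.9, 132.2]
eef_rot: [3.14, -0.002, 0.714]
wrist_force: [-0.2, -0.1, -1.6]
finger_gap: 30.4
finger_force: 12.0
```

jog_arm:
  series:
    - [-0.2,0.1,0,0,0,0.06,1]
    - [-0.4,0.2,0,0,0,0.13,1]
    - [-0.5,0.3,0,0,0,0.2,1]
    - [-0.6,0.35,0,0,0,0.27,1]
    - [-0.69,0.416,0,0,0,0.34,1]

```text
clock: 20.3
eef_pos: [542.8, 103.1, 129.5]
eef_rot: [-3.139, 0.001, 1.253]
wrist_force: [0.8, -0.2, 0.5]
finger_gap: 30.4
finger_force: 12.0
```

jog_arm:
  series:
    - [-0.2,0.1,0,0,0,0.06,1]
    - [-0.4,0.2,0,0,0,0.13,1]
    - [-0.5,0.3,0,0,0,0.2,1]
    - [-0.6,0.35,0,0,0,0.27,1]
    - [-0.69,0.416,0,0,0,0.34,1]
    - [-0.69,0.416,0,0,0,0.34,1]
    - [-0.69,0.416,0,0,0,0.34,1]
    - [-0.69,0.416,0,0,0,0.34,1]

```text
clock: 20.97
eef_pos: [461.8, 152.4, 130.5]
eef_rot: [-3.141, 0.0, 1.778]
wrist_force: [0.5, 0.1, -0.1]
finger_gap: 30.0
finger_force: 12.0
```

```bash
python3 - <<'E'
from h import *
c=wrist("w5"); print(manip.read_state()["eef_pos"])
E
```

```text
[461.86952517 152.26811894 130.58391745]
```

View pics/w5.png

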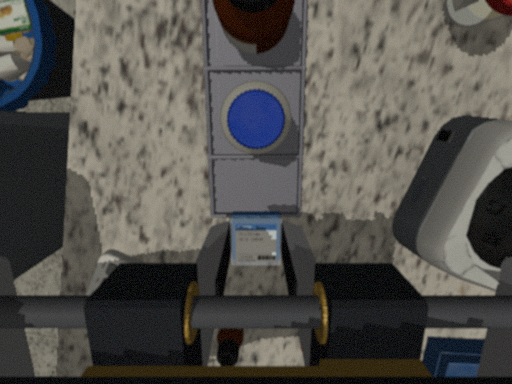

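Wrist view: the box is held at (256,240). The narrow compartment spans cols 212–300, rows 157–213, and the tall bottle stands in the middle compartment at (257,118). I'll check the narrow centre by ray.

```bash
python3 - <<'E'
from h import *
c=load("w5")
P=[plane(c,x,10) for x in [(212,157),(300,155),(300,213),(214,214)]]; print(np.round(P,1),np.mean(P,0))
E
```

```text
[[413.9 176.4]
 [496.9 195.9]
 [511.2 138.7]
 [425.8 119.6]] [461.92894891 157.65204782]
```

jog_arm:
  series:
    - [0,0.015,-0.3,0,0,0,1]
    - [0,0.015,-0.6,0,0,0,1]
    - [0,0.015,-0.8,0,0,0,1]
    - [0,0.015,-0.9,0,0,0,1]
    - [0,0.015,-0.94,0,0,0,1]
    - [0,0.015,-0.96,0,0,0,1]
    - [0,0.015,-0.97,0,0,0,1]
    - [0,0.015,-0.973,0,0,0,1]

```text
clock: 21.68
eef_pos: [462.1, 154.5, 15.0]
eef_rot: [3.14, -0.0, 1.781]
wrist_force: [-0.2, -0.9, 0.9]
finger_gap: 30.6
finger_force: 12.0
```

jog_arm:
  series:
    - [0,0,0,0,0,0,1]
    - [0,0,-0.003,0,0,0,1]
    - [0,0,-0.003,0,0,0,1]
    - [0,0,-0.003,0,0,0,1]

```text
clock: 22.02
eef_pos: [461.7, 154.5, 14.3]
eef_rot: [3.141, -0.0, 1.782]
wrist_force: [-0.7, 0.1, 0.3]
finger_gap: 30.6
finger_force: 12.0
```

jog_arm:
  series:
    - [0,0,0,0,0,0,0.52]
    - [0,0,0,0,0,0,0.52]
    - [0,0,0,0,0,0,0.52]
    - [0,0,0,0,0,0,0.52]
    - [0,0,0,0,0,0,0.52]

```text
clock: 22.43
eef_pos: [461.5, 154.5, 14.0]
eef_rot: [-3.142, -0.0, 1.782]
wrist_force: [0.1, -0.2, 0.0]
finger_gap: 45.2
finger_force: 0.0
```

jog_arm:
  series:
    - [0,0,0.15,0,0,0,0.52]
    - [0,0,0.4,0,0,0,0.52]
    - [0,0,0.75,0,0,0,0.52]
    - [0,0,1,0,0,0,0.52]
    - [0,0,1,0,0,0,0.52]
    - [0,0,1,0,0,0,0.52]
    - [0,0,1,0,0,0,0.52]

```text
clock: 23.02
eef_pos: [461.1, 154.4, 133.2]
eef_rot: [-3.141, 0.0, 1.782]
wrist_force: [-0.2, 0.6, 0.3]
finger_gap: 45.1
finger_force: 0.0
```

```bash
python3 - <<'E'
from h import *
c=wrist("w6")
for q in blobs(c,(95,40,60),(125,255,255),(205,140,310,300),40):
    w=np.float32([plane(c,x,17) for x in q.reshape(-1,2)]); print(q.mean(0),cv2.minAreaRect(w))
print(manip.read_state()["eef_pos"])
E
```

```text
[[256.13245033 187.90728477]] ((462.1253662109375, 156.28668212890625), (30.208406448364258, 29.94207191467285), 14.221611022949219)
[[256.24719101 143.88764045]] ((452.4395751953125, 198.37945556640625), (41.45989227294922, 10.31795883178711), 12.115124702453613)
[460.95662253 154.3251977  132.7721104 ]
```

jog_arm:
  series:
    - [0.02,-0.705,0.33,0,0,-0.28,0.3]
    - [0.02,-0.705,0.33,0,0,-0.28,0.3]
    - [0.02,-0.705,0.33,0,0,-0.28,0.3]
    - [0.02,-0.705,0.33,0,0,-0.28,0.3]

```text
clock: 23.4
eef_pos: [464.1, 67.7, 173.6]
eef_rot: [-3.142, 0.0, 1.332]
wrist_force: [-0.3, 0.1, 0.4]
finger_gap: 65.6
finger_force: 0.0
```

jog_arm:
  series:
    - [0.02,-0.705,0.33,0,0,-0.28,0.3]
    - [0.02,-0.705,0.33,0,0,-0.28,0.3]
    - [0.02,-0.705,0.33,0,0,-0.28,0.3]
    - [0.02,-0.705,0.33,0,0,-0.28,0.3]
    - [0.02,-0.705,0.33,0,0,-0.28,0.3]
    - [0.02,-0.705,0.33,0,0,-0.28,0.3]
    - [0.02,-0.705,0.33,0,0,-0.28,0.3]

```text
clock: 23.98
eef_pos: [466.1, -14.3, 212.3]
eef_rot: [-3.14, 0.001, 0.905]
wrist_force: [-0.4, 0.3, 0.2]
finger_gap: 65.6
finger_force: 0.0
```

```bash
python3 - <<'E'
from h import *
c=wrist("w7"); st=manip.read_state(); print(st["eef_pos"],st["eef_rot"])
print("pred",proj(c,(466.4,-14.6,34)),proj(c,(466.4,-14.6,78)))
cv2.imwrite("pics/w7c.png",cv2.resize(c["frame"][90:290,156:356,::-1],(600,600),interpolation=cv2.INTER_CUBIC))
E
```

```text
[466.13359871 -14.24425656 212.44924473] [-3.14035735e+00  7.53599206e-04  9.05022902e-01]
pred [255.039594   179.42273841] [254.98816244 187.95657334]
```

View pics/w7c.png

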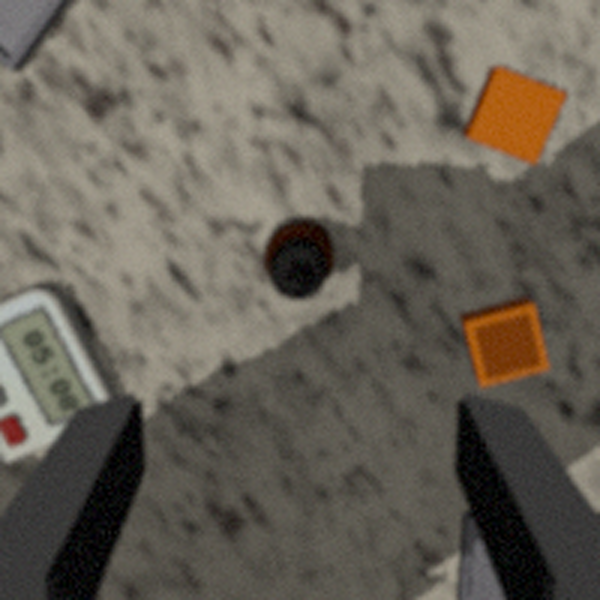

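The dropper is at crop (300,255), px about (256,175), some 4 mm from prediction toward the top of the picture. The orange boxes and the timer are clear of the fingers.

jog_arm:
  series:
    - [0.02,0.026,-0.85,0,0,0,0.3]
    - [0.02,0.026,-0.85,0,0,0,0.3]
    - [0.02,0.026,-0.85,0,0,0,0.3]
    - [0.02,0.026,-0.85,0,0,0,0.3]

```text
clock: 24.37
eef_pos: [466.5, -10.9, 107.1]
eef_rot: [-3.135, 0.004, 0.904]
wrist_force: [0.0, 0.0, -0.1]
finger_gap: 66.0
finger_force: 0.0
```

jog_arm:
  series:
    - [0,0,-0.3,0,0,0,0.3]
    - [0,0,-0.55,0,0,0,0.3]
    - [0,0,-0.75,0,0,0,0.3]
    - [0,0,-0.8,0,0,0,0.3]
    - [0,0,-0.8,0,0,0,0.3]
    - [0,0,-0.8,0,0,0,0.3]
    - [0,0,-0.8,0,0,0,0.3]

```text
clock: 24.95
eef_pos: [469.9, -11.6, 17.1]
eef_rot: [3.139, -0.002, 0.903]
wrist_force: [0.2, 0.0, -0.8]
finger_gap: 65.7
finger_force: 0.0
```

jog_arm:
  series:
    - [0,0,0,0,0,0,1]
    - [0,0,0,0,0,0,1]
    - [0,0,0,0,0,0,1]
    - [0,0,0,0,0,0,1]
    - [0,0,0,0,0,0,1]
    - [0,0,0,0,0,0,1]
    - [0,0,0,0,0,0,1]
    - [0,0,0,0,0,0,1]

```text
clock: 25.62
eef_pos: [468.7, -11.6, 15.2]
eef_rot: [-3.142, 0.0, 0.902]
wrist_force: [-0.7, 0.4, 2.4]
finger_gap: 28.2
finger_force: 12.0
```

jog_arm:
  series:
    - [0,0,0.2,0,0,0,1]
    - [0,0,0.5,0,0,0,1]
    - [0,0,0.8,0,0,0,1]
    - [0,0,1,0,0,0,1]
    - [0,0,1,0,0,0,1]
    - [0,0,1,0,0,0,1]

```text
clock: 26.12
eef_pos: [469.1, -11.6, 135.9]
eef_rot: [3.14, -0.001, 0.902]
wrist_force: [0.1, 0.1, -1.2]
finger_gap: 28.0
finger_force: 12.0
```

jog_arm:
  series:
    - [0,-0.2,0,0,0,0,1]
    - [-0.02,-0.45,0,0,0,0,1]
    - [-0.02,-0.68,0,0,0,0,1]
    - [-0.03,-0.85,0,0,0,0,1]

```text
clock: 26.45
eef_pos: [464.3, -115.1, 133.4]
eef_rot: [-3.139, 0.001, 0.902]
wrist_force: [1.4, -0.1, -0.5]
finger_gap: 28.3
finger_force: 12.0
```

jog_arm:
  series:
    - [0,-0.2,0,0,0,0,1]
    - [-0.02,-0.45,0,0,0,0,1]
    - [-0.02,-0.68,0,0,0,0,1]
    - [-0.03,-0.85,0,0,0,0,1]
    - [-0.03,-0.85,0,0,0,0,1]
    - [-0.03,-0.85,0,0,0,0,1]
    - [-0.03,-0.85,0,0,0,0,1]

```text
clock: 27.03
eef_pos: [461.1, -214.8, 134.0]
eef_rot: [-3.139, 0.0, 0.902]
wrist_force: [-0.5, -0.4, -0.4]
finger_gap: 27.9
finger_force: 12.0
```

```bash
python3 - <<'E'
from h import *
c=wrist("w8"); st=manip.read_state(); print(st["eef_pos"],st["eef_rot"])
Rz=Ro.from_euler("z",-38.4,degrees=True).as_matrix()
for p in [(46,72),(-46,72),(46,-12),(-46,-12),(46,-72),(-46,-72)]: print(p,proj(c,Rz@np.array([*p,10.])+[443.5,-239.5,0]).round(0))
E
```

```text
[ 461.29942817 -214.58649485  134.35001946] [-3.14000690e+00  1.42981084e-04  9.02775178e-01]
(46, 72) [303. 149.]
(-46, 72) [209. 149.]
(46, -12) [300. 230.]
(-46, -12) [212. 230.]
(46, -72) [298. 281.]
(-46, -72) [214. 281.]
```

View pics/w8.png

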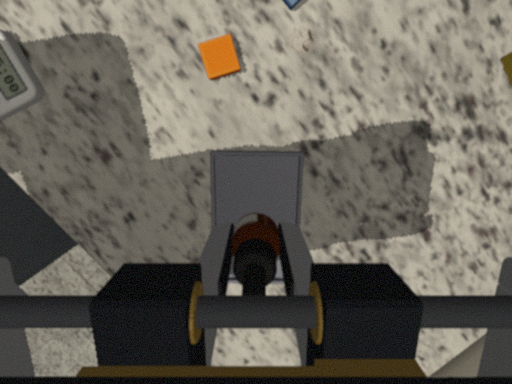

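The tray edge shows at cols 211–302, row 150, matching the prediction within 2 px. The dropper is held upright between the fingers, so I'm lowering it.

jog_arm:
  series:
    - [0,0,-0.3,0,0,0,1]
    - [0,0,-0.6,0,0,0,1]
    - [0,0,-0.8,0,0,0,1]
    - [0,0,-0.9,0,0,0,1]
    - [0,0,-0.94,0,0,0,1]
    - [0,0,-0.96,0,0,0,1]
    - [0,0,-0.97,0,0,0,1]
    - [0,0,-0.97,0,0,0,1]

```text
clock: 27.75
eef_pos: [462.0, -215.5, 19.5]
eef_rot: [3.14, -0.0, 0.903]
wrist_force: [-0.4, -0.0, -0.8]
finger_gap: 28.0
finger_force: 12.0
```

jog_arm:
  series:
    - [0,0,-0.004,0,0,0,1]
    - [0,0,-0.008,0,0,0,1]
    - [0,0,-0.008,0,0,0,1]
    - [0,0,-0.008,0,0,0,1]
    - [0,0,-0.008,0,0,0,1]

```text
clock: 28.17
eef_pos: [461.8, -215.7, 18.2]
eef_rot: [3.141, -0.0, 0.902]
wrist_force: [-0.9, 0.2, 4.5]
finger_gap: 27.8
finger_force: 12.0
```

jog_arm:
  series:
    - [0,0,0,0,0,0,0.54]
    - [0,0,0,0,0,0,0.54]
    - [0,0,0,0,0,0,0.54]
    - [0,0,0,0,0,0,0.54]
    - [0,0,0,0,0,0,0.54]
    - [0,0,0,0,0,0,0.54]

```text
clock: 28.67
eef_pos: [461.6, -215.6, 17.8]
eef_rot: [-3.142, 0.0, 0.902]
wrist_force: [0.5, -0.2, -0.4]
finger_gap: 43.5
finger_force: 0.0
```

jog_arm:
  series:
    - [0,0,0.15,0,0,0,0.54]
    - [0,0,0.4,0,0,0,0.54]
    - [0,0,0.75,0,0,0,0.54]
    - [0,0,1,0,0,0,0.54]
    - [0,0,1,0,0,0,0.54]
    - [0,0,1,0,0,0,0.54]
    - [0,0,1,0,0,0,0.54]

```text
clock: 29.25
eef_pos: [461.2, -215.4, 137.0]
eef_rot: [-3.141, 0.0, 0.902]
wrist_force: [-1.4, -0.5, -0.1]
finger_gap: 43.4
finger_force: 0.0
```

jog_arm:
  series:
    - [0.585,0.522,0.3,0,0,0.233,0.3]
    - [0.585,0.522,0.3,0,0,0.233,0.3]
    - [0.585,0.522,0.3,0,0,0.233,0.3]
    - [0.585,0.522,0.3,0,0,0.233,0.3]

```text
clock: 29.58
eef_pos: [533.6, -150.7, 173.4]
eef_rot: [-3.141, -0.0, 1.278]
wrist_force: [0.0, -0.7, -1.1]
finger_gap: 64.6
finger_force: 0.0
```

jog_arm:
  series:
    - [0.585,0.522,0.3,0,0,0.233,0.3]
    - [0.585,0.522,0.3,0,0,0.233,0.3]
    - [0.585,0.522,0.3,0,0,0.233,0.3]
    - [0.585,0.522,0.3,0,0,0.233,0.3]
    - [0.585,0.522,0.3,0,0,0.233,0.3]
    - [0.585,0.522,0.3,0,0,0.233,0.3]
    - [0.585,0.522,0.3,0,0,0.233,0.3]

```text
clock: 30.17
eef_pos: [601.0, -91.3, 208.7]
eef_rot: [-3.14, -0.0, 1.63]
wrist_force: [0.3, 0.3, 0.1]
finger_gap: 66.0
finger_force: 0.0
```

```bash
python3 - <<'E'
from h import *
c=wrist("w9"); st=manip.read_state(); print(st["eef_pos"],st["eef_rot"])
for q in blobs(c,(95,40,60),(125,255,255),(200,100,320,270),40):
    w=np.float32([plane(c,x,14) for x in q.reshape(-1,2)]); print(q.mean(0),cv2.minAreaRect(w))
t=load("top"); q=np.vstack(blobs(t,(90,25,60),(125,255,255),(258,150,284,180),2)); print(cv2.minAreaRect(np.float32([plane(t,x,14) for x in q.reshape(-1,2)])))
E
```

```text
[601.09684254 -91.25659446 209.03799053] [-3.14020785e+00 -2.85329923e-04  1.63084160e+00]
[[257.36448598 170.12149533]] ((602.398193359375, -87.86671447753906), (28.487491607666016, 28.754154205322266), 3.4412903785705566)
((599.9118041992188, -88.63627624511719), (28.88111114501953, 28.3507080078125), 8.08949089050293)
```

jog_arm:
  series:
    - [0,0.017,-0.856,0,0,0,0.3]
    - [0,0.017,-0.856,0,0,0,0.3]
    - [0,0.017,-0.856,0,0,0,0.3]
    - [0,0.017,-0.856,0,0,0,0.3]

```text
clock: 30.55
eef_pos: [599.2, -88.4, 102.1]
eef_rot: [-3.134, -0.002, 1.632]
wrist_force: [-0.7, -0.1, -0.0]
finger_gap: 65.8
finger_force: 0.0
```

jog_arm:
  series:
    - [0,0,-0.3,0,0,0,0.3]
    - [0,0,-0.55,0,0,0,0.3]
    - [0,0,-0.72,0,0,0,0.3]
    - [0,0,-0.8,0,0,0,0.3]
    - [0,0,-0.8,0,0,0,0.3]
    - [0,0,-0.8,0,0,0,0.3]
    - [0,0,-0.8,0,0,0,0.3]

```text
clock: 31.13
eef_pos: [603.0, -88.6, 13.3]
eef_rot: [3.139, 0.001, 1.634]
wrist_force: [0.9, -0.8, 0.2]
finger_gap: 65.8
finger_force: 0.0
```

jog_arm:
  series:
    - [0,0,0,0,0,0,1]
    - [0,0,0,0,0,0,1]
    - [0,0,0,0,0,0,1]
    - [0,0,0,0,0,0,1]
    - [0,0,0,0,0,0,1]
    - [0,0,0,0,0,0,1]
    - [0,0,0,0,0,0,1]
    - [0,0,0,0,0,0,1]

```text
clock: 31.8
eef_pos: [602.0, -88.3, 11.2]
eef_rot: [3.142, 0.0, 1.634]
wrist_force: [-1.0, 0.5, 1.1]
finger_gap: 30.5
finger_force: 12.0
```

jog_arm:
  series:
    - [0,0,0.2,0,0,0,1]
    - [0,0,0.5,0,0,0,1]
    - [0,0,0.8,0,0,0,1]
    - [0,0,1,0,0,0,1]
    - [0,0,1,0,0,0,1]
    - [0,0,1,0,0,0,1]

```text
clock: 32.3
eef_pos: [602.4, -88.4, 132.2]
eef_rot: [3.139, 0.001, 1.634]
wrist_force: [0.3, 0.3, -1.2]
finger_gap: 30.7
finger_force: 12.0
```

jog_arm:
  series:
    - [-0.2,-0.2,0,0,0,-0.06,1]
    - [-0.4,-0.4,0,0,0,-0.13,1]
    - [-0.58,-0.58,0,0,0,-0.19,1]
    - [-0.77,-0.767,0,0,0,-0.233,1]

```text
clock: 32.63
eef_pos: [507.8, -180.7, 129.3]
eef_rot: [-3.139, -0.0, 1.263]
wrist_force: [0.6, -1.0, 0.0]
finger_gap: 30.5
finger_force: 12.0
```

jog_arm:
  series:
    - [-0.2,-0.2,0,0,0,-0.06,1]
    - [-0.4,-0.4,0,0,0,-0.13,1]
    - [-0.58,-0.58,0,0,0,-0.19,1]
    - [-0.77,-0.767,0,0,0,-0.233,1]
    - [-0.77,-0.767,0,0,0,-0.233,1]
    - [-0.77,-0.767,0,0,0,-0.233,1]
    - [-0.77,-0.767,0,0,0,-0.233,1]

```text
clock: 33.22
eef_pos: [417.1, -271.9, 130.2]
eef_rot: [-3.14, -0.0, 0.903]
wrist_force: [-0.0, 1.0, -0.5]
finger_gap: 30.6
finger_force: 12.0
```

```bash
python3 - <<'E'
from h import *
c=wrist("w10"); st=manip.read_state(); print(st["eef_pos"],st["eef_rot"])
Rz=Ro.from_euler("z",-38.4,degrees=True).as_matrix()
for p in [(46,72),(-46,72),(46,-12),(-46,-12),(46,-72),(-46,-72)]: print(p,proj(c,Rz@np.array([*p,10.])+[443.5,-239.5,0]).round(0))
E
```

```text
[ 417.4216557  -271.6533305   130.37536469] [-3.14035446e+00 -1.02415761e-04  9.03530296e-01]
(46, 72) [306.  69.]
(-46, 72) [204.  69.]
(46, -12) [303. 162.]
(-46, -12) [208. 161.]
(46, -72) [300. 220.]
(-46, -72) [210. 220.]
```

View pics/w10.png

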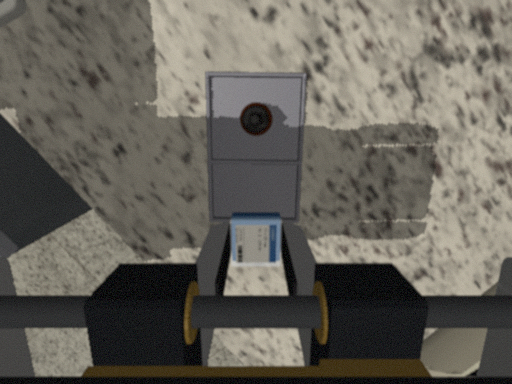

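The dropper stands upright at (256,118). The narrow compartment spans cols 210–299, rows 160–219, as predicted, so I'm placing the box.

jog_arm:
  series:
    - [0,0,-0.3,0,0,0,1]
    - [0,0,-0.6,0,0,0,1]
    - [0,0,-0.8,0,0,0,1]
    - [0,0,-0.9,0,0,0,1]
    - [0,0,-0.94,0,0,0,1]
    - [0,0,-0.96,0,0,0,1]
    - [0,0,-0.97,0,0,0,1]
    - [0,0,-0.973,0,0,0,1]

```text
clock: 33.93
eef_pos: [417.8, -272.4, 15.1]
eef_rot: [3.14, -0.0, 0.903]
wrist_force: [-0.4, -0.4, 0.2]
finger_gap: 30.4
finger_force: 12.0
```

jog_arm:
  series:
    - [0,0,0,0,0,0,1]
    - [0,0,-0.003,0,0,0,1]
    - [0,0,-0.003,0,0,0,1]
    - [0,0,-0.003,0,0,0,1]

```text
clock: 34.27
eef_pos: [417.3, -272.5, 14.3]
eef_rot: [3.141, -0.0, 0.902]
wrist_force: [-0.1, 0.6, -0.4]
finger_gap: 30.2
finger_force: 12.0
```

jog_arm:
  series:
    - [0,0,0,0,0,0,0.52]
    - [0,0,0,0,0,0,0.52]
    - [0,0,0,0,0,0,0.52]
    - [0,0,0,0,0,0,0.52]
    - [0,0,0,0,0,0,0.52]

```text
clock: 34.68
eef_pos: [417.2, -272.4, 14.0]
eef_rot: [3.142, 0.0, 0.902]
wrist_force: [0.3, 0.3, -0.0]
finger_gap: 44.6
finger_force: 0.0
```

jog_arm:
  series:
    - [0,0,0.15,0,0,0,0.52]
    - [0,0,0.4,0,0,0,0.52]
    - [0,0,0.75,0,0,0,0.52]
    - [0,0,1,0,0,0,0.52]
    - [0,0,1,0,0,0,0.52]
    - [0,0,1,0,0,0,0.52]
    - [0,0,1,0,0,0,0.52]

```text
clock: 35.27
eef_pos: [416.8, -272.1, 133.2]
eef_rot: [-3.141, 0.0, 0.902]
wrist_force: [-0.6, 0.4, 0.3]
finger_gap: 44.9
finger_force: 0.0
```

jog_arm:
  series:
    - [-0.5,-0.9,0.5,0,0,0,0.52]
    - [-0.5,-0.9,0.5,0,0,0,0.52]
    - [-0.5,-0.9,0.5,0,0,0,0.52]
    - [-0.5,-0.9,0.5,0,0,0,0.52]
    - [-0.5,-0.9,0.5,0,0,0,0.52]
    - [-0.5,-0.9,0.5,0,0,0,0.52]

```text
clock: 35.77
eef_pos: [356.8, -379.9, 192.4]
eef_rot: [-3.139, -0.001, 0.901]
wrist_force: [-0.6, -0.3, -2.0]
finger_gap: 45.3
finger_force: 0.0
```

```bash
python3 - <<'E'
from h import *
c=wrist("w11"); t=manip.camera("top")
cv2.imwrite("pics/end.png",np.vstack([cv2.resize(t["frame"][180:280,70:200,::-1],(400,300)),cv2.resize(c["frame"][:,:,::-1],(400,300))]))
E
```

```text
(no output)
```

View pics/end.png

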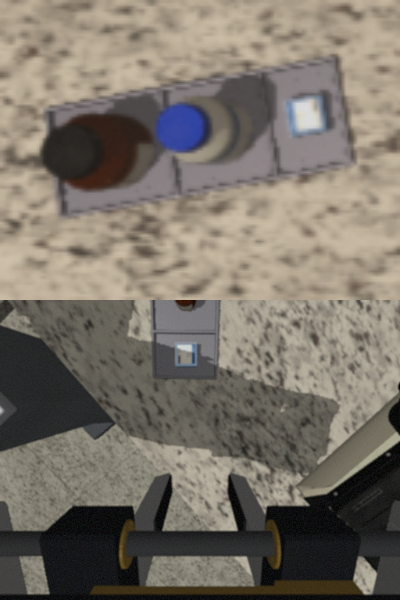

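The long tray holds the brown bottle (95,150), the tall bottle (205,130) and a box (307,115). The short tray holds the dropper (185,305) and a box (186,354), each inside its compartment. The gripper is clear of everything.

```bash
python3 -c "
from cell import manip
print(manip.sign_off())"
```

```text
the job is handed in; nothing more can be done
None
```

Both kits are made up and the job is handed in at about 36 s: each item stands in its own compartment, everything is released, and the final pictures showed the gripper clear.

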